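Load the green module from the carousel into the test dock

TASK

Turn the carousel by its black knob until the green-capped module stands at the orange pointer, then draw the module out there and, while the red retainer is still open, lower it upright all the way into the test dock without dropping it. Then swing the red retainer fully shut over it. Leave the carousel with the empty pocket at the pointer, the other modules in their pockets, and the other things on the bench undisturbed.

Things in the scene. Friction and masses are not known exactly. Their poses are not given: they have to be found in the camera images.
- stand: Fixed stand of the parts carousel, a grey disc of radius 135 mm and 18 mm high; origin at the centre of its underside on the bench, z up along the carousel's turning axis. Its -x axis points to the loading side, marked by an orange pointer block on the bench side and by the only gap in the guard rail. The guard is a bright 8 mm rod at radius 172 mm, 100 mm above the bench, round the rest of the stand: the gap spans 130 degrees centred on the pointer.
- pointer (a point): Orange pointer block (45 mm long, 22 mm wide, 12 mm high) on the loading side of the stand; the point is on its top, 165 mm from the turning axis.
- knob (a point): Centre of the black square turning knob on the carousel's hub, 36 x 36 mm and 34 mm high, on the turning axis with its centre 121 mm above the bench; x and y axes are square to its faces and turn with the carousel, z is up. Turning the knob either way turns the whole carousel (about 0.08 N m of friction, no end stop within a turn, stays where it is left). The x axis points to the green module's pocket.
- green_pocket (a point): Centre of the mouth of the pocket that holds the green module at the start, 90 mm from the turning axis and about 75 mm above the bench; it turns with the carousel. Its z is up and its x points radially outward. The five pockets are 72 degrees apart, and lean outward 35 degrees from vertical; each is 42 mm deep along its lean, with 2 mm of play on every side of its module.
- green_centre (a point): Centre of the green-capped plug-in module to be tested: a black bar 34 mm wide (y axis) x 20 mm thick (x axis) x 95 mm long (z axis, towards the green cap that forms the top 30 mm), 50 to 100 g. In its pocket the z axis leans outward 35 degrees; the lower 42 mm is in the pocket, so hold it across the 34 mm width near the cap, about 25 mm beyond this centre, and draw it out along z.
- dock_floor (a point): Centre of the floor of the test dock's upright socket (aluminium walls on a blue base), 15 mm above the bench. The socket is 35 mm deep and open upward, 24 mm along x by 38 mm along y, walls 6 mm thick; z is up. The module stands in it with its width along y, either way round, so that its centre is 47.5 mm above this point and its top 95 mm above.
- retainer_pivot (a point): Upright pivot axis of the retainer, on a steel post 70 mm along +x of the dock from the socket's centre; the point is 117 mm above the bench, level with the underside of the arm.
- retainer_peg (a point): Grip point on the round black upright peg (12 mm diameter, 36 mm high, this point 22 mm above its foot) at the free end of the red retainer arm, 82 mm from the pivot and 147 mm above the bench. The arm is 18 mm wide and 8 mm thick and passes 7 mm above a seated module.
- retainer (a joint): Angle of the red retainer arm in rad: 0 is closed (stop), with the arm lying along the dock's -x from the pivot, over the socket; it grows as it opens, clockwise from above, towards the dock's +y side; 2.1 is the open stop. It starts open and stays where it is left (light friction, 0.03 N m).
- blue_centre (a point): Centre of the blue-capped module, same shape as the green one, in another pocket; it stays there.
- red_centre (a point): Centre of the red-capped module, same shape as the green one, in another pocket; it stays there.
- yellow_centre (a point): Centre of the yellow-capped module, same shape as the green one, in another pocket; it stays there.
- white_centre (a point): Centre of the white-capped module, same shape as the green one, in another pocket; it stays there.
- bottle: White bottle, 48 mm diameter, 120 mm high; a bystander, origin at its underside.
- screwdriver: Screwdriver, about 200 mm long, lying on the bench; a bystander, origin at its underside.
- spool: Metal spool, 54 mm diameter, 40 mm high; a bystander, origin at its underside.
- board: Green circuit board, 100 x 70 mm, 6 mm thick, lying flat; a bystander, origin at its underside.
- green_module: The green-capped module as a whole; origin at the centre of its foot (the end without the cap).
Things that resemble listed ones, but are neither listed nor needed, are in the scene too. Leave any turquoise look-alike of the part that bears white_centre alone. What is shaped like the part that bears blue_centre but purple is not meant.

How it is judged (in metres and radians):
On the way, in this order (a step that is already met when the one before it is completed fails the run):
1. the green module, still in its pocket, is turned to the pointer (pocket mouth within 16 mm sideways of the pointer's line) (x of green_pocket in the frame of stand below 0 m and y of green_pocket in the frame of stand between -0.016 and 0.016 m and distance between green_centre and green_pocket below 0.02 m), for 0.3 s.
2. the green module is drawn out while its pocket is at the pointer (within 20 mm) (x of green_pocket in the frame of stand below 0 m and y of green_pocket in the frame of stand between -0.02 and 0.02 m and distance between green_centre and green_pocket above 0.06 m), for 0.1 s.
3. the green module stands fully home in the dock, with the retainer still open (horizontal distance between green_centre and dock_floor below 0.012 m and z of green_centre in the frame of dock_floor between 0.042 and 0.0515 m and angle between green_centre's own z axis and vertical below 0.2 rad and value of joint retainer above 0.8 rad), for 0.2 s.
At the end, for the whole second after the job is handed in: Green module upright (0.2 rad) and at rest on the dock floor (centre 42 to 51.5 mm above it, within 12 mm sideways); retainer below 0.15 rad; green pocket mouth within 20 mm sideways of the pointer line, on its side; other module centres within 130 mm of the knob centre (horizontal distance between green_centre and dock_floor below 0.012 m and z of green_centre in the frame of dock_floor between 0.042 and 0.0515 m and angle between green_centre's own z axis and vertical below 0.2 rad and value of joint retainer below 0.15 rad and linear speed of green_module below 0.02 m/s and x of green_pocket in the frame of stand below 0 m and y of green_pocket in the frame of stand between -0.02 and 0.02 m and distance between each of blue_centre, red_centre, yellow_centre, white_centre and knob below 0.13 m); the robot touches nothing.
It fails at once if another module leaves its pocket (centre over 130 mm from the knob's centre) (distance between any of blue_centre, red_centre, yellow_centre, white_centre and knob above 0.13 m).
It fails at once if a bystander on the bench is moved more than 25 mm (distance of any of bottle, screwdriver, spool, board from where it was at the start of the episode above 0.025 m).
It fails at once if the green module is let go more than 15 mm above the dock's floor (dropped in) (horizontal distance between green_centre and dock_floor below 0.03 m and z of green_centre in the frame of dock_floor above 0.0625 m and contact force between the fingers and green_module below 0.1 N).
It also fails if it takes over 72 s, if anything falls off the work surface, if the arm or the gripper's body presses on something with over 40 N, if the wrist force passes 120 N, or if a joint passes its speed limit or range.

ROBOT

A 6-joint arm with a two-finger parallel gripper is mounted at the origin on the work surface. World frame = base frame: x ahead of the robot, y to its left, z up, the work surface at z = 0. Lengths are in m, angles in degrees, forces in N, time in s.
With the tool pointing down it reaches from about 0.4 to 0.825 m from the base axis. Payload 7 kg.
Tool frame: the origin (TCP) lies midway between the tips of the shut fingers; the grasp point (between the pads) lies 19 mm behind it; z points along the fingers, y is the line along which they close (so a half turn about z gives the same grasp; the last joint's range is limited). The gripper opens to 88 mm and grips with 3 to 60 N. Pads are 19 mm wide; open, the fingers measure 130 mm over their backs; the gripper's body (78 mm by 193 mm) begins 47 mm behind the grasp point.
Start: joints at [90.705, 20.546, 0.682, 0, -70.136, -16.507], TCP at [0.184, 0.649, 0.196] pointing down, gripper open.
Joint ranges: [-176.03, 176.03], [-82.01, 121.73], [-58.28, 71.71], [-173.87, 95.51], [-174.79, -0.11], [-173.66, 173.66]. Speed limits (degrees/s): [136.94, 136.94, 172.46, 180, 180, 180].

INTERFACE

Orientations are given as [roll, pitch, yaw] about the fixed x, y, z axes, in that order (R = Rz(yaw) Ry(pitch) Rx(roll)).
In Python, from plant import r gives the robot as it stands.
- The arm moves only by the tool drive_tool, never from a script. Its argument "commands" is a list of rows, each an object of numbers: "hand": the closure, from 0 (fully open) to 1 (shut); "tx", "ty", "tz": the shift along the world's x, y, z scaled (see below); "turn": the turn about the world's z scaled (see below). A call has 1 to 10 rows; each row is the pose to reach, as a shift and turn from the pose commanded when the call began; what a row does not reach only later rows make up. The controller multiplies each number of a shift by 0.6 m and each number of a turn by 90 degrees. A row lasts 1/10 s, in which the tool goes at most 50 mm and 8.59 degrees, less where a joint would pass 70% of its speed; a pose out of reach is approached as far as the arm can. A call with a number of a shift or a turn outside -1 to 1 is refused whole. A call with a gripper value outside its range is refused whole. The fingers move at their own pace and stop on an object; "grip_force" is the grip in N (left out, the last holds). Time passes only in rows, so rows that repeat a pose let the fingers close. It gives the time, the measured TCP pose, the force, the opening and the grip force at its end, in the units of the state.
- r.get_state(): the state, without advancing time (a new reading comes with each control period).
- r.capture(name): name is "scene" or "top" or "wrist"; returns a dict with "frame" (400x640x3 uint8, red, green, blue), "fx", "fy", "cx", "cy" (pixels), "D" ([k1, k2, p1, p2, k3] as OpenCV has them; the pictures are not rectified), "world_from_camera" (4x4, takes a point from camera to world coordinates); the wrist camera has in their place "T_tool_cam" (4x4, takes a point from camera to tool coordinates, whose origin is the TCP and whose axes are the flange's). Camera axes: x right, y down, z forward; pixel columns grow to the right and rows downward; lengths in m; the calibration is good to about 2 mm. A picture is of the moment at which its call begins: read the wrist's pose just before it. There is no depth.
- r.close_job(): hands the job in; it is judged then, once.
Trained networks look in the newest picture that a camera, given by its name, has taken for a name from the list of things; names that differ only in an ending like _2 or _b are one class to them, and where a whole thing is asked for, a point or a joint stands for the part that bears it (a point fixed in the world has none). Each returns a list of dicts, best first, with "score" (0 to 1); they miss things now and then, are a little off and sometimes report something else, mostly with a low value. They report only what shows in the picture. A call takes as long as a camera call. They do not tell look-alikes from the thing itself.
- r.trace(label, camera): "pixels" (400x640 bool, what is visible of it) and "extent" ([left, top, right, bottom] in pixels, round what is visible of it).
The state is a dict: "time_s": time; "joints": joint angles; "qd": joint speeds; "joint_torque": joint torques, N m; "tcp_pos": TCP position; "eef_rot": TCP orientation; "contact_force": force on the tool from outside, world axes, zero at the start; "moment": the same for the moment, N m; "gripper_width": finger opening in m; "gripper_force": force on a finger pad.
Only numpy, scipy, OpenCV 4.12 (cv2) and the standard library are available. Lean on these libraries where they do the work, as an engineer would, in place of code of your own. Each camera call takes 0.05 s, during which the arm holds its last target. There are 200 camera calls.

## Working session

There is one attempt and no reset: what is moved stays moved. The work goes in short steps, Python scripts to look and compute and a tool call to move; the robot and the scene stay as the last step left them, time stands still between calls to the robot, and variables do not carry over. Pictures are saved under pics/ and viewed, at most 10 in all, crops included, and the job is handed in when it is done.

Besides the shell and the picture viewer there is one more tool, called after "Request:" as name([rows], argument=value, ...), one row to a line, values as JSON. drive_tool: Moves the arm, as the interface text tells. Its arguments: {"type":"object","properties":{"commands":{"type":"array"},"grip_force":{"type":"number"}},"required":["commands"]}

```bash
ls; mkdir -p pics; python3 - <<'E'
from plant import r
import cv2,numpy as np
s=r.get_state();print({k:np.round(v,3) for k,v in s.items()})
for n in("scene","top"):
    c=r.capture(n);cv2.imwrite(f"pics/{n}0.png",c["frame"][...,::-1])
    print(n,c["fx"],c["fy"],c["cx"],c["cy"],c["D"],np.round(c["world_from_camera"],3).tolist())
    for l in("stand","pointer","knob","green_centre","retainer_peg","retainer","dock_floor","bottle","screwdriver","spool","board","white_centre","blue_centre"):
        try:print(l,[(round(d["score"],2),np.round(d["extent"]).tolist()) for d in r.trace(l,n)])
        except Exception as e:print(l,e)
E
```

```text
pics
{'time_s': np.float64(0.0), 'joints': array([ 9.0706e+01,  2.0591e+01,  6.3400e-01, -2.1000e-02, -7.0135e+01,
       -1.6508e+01]), 'qd': array([-0.072,  0.052, -0.081, -0.042,  0.028,  0.023]), 'joint_torque': array([ 2.0000e-03, -5.8272e+01,  2.9305e+01,  6.9970e+00,  7.0000e-03,
       -0.0000e+00]), 'tcp_pos': array([0.184, 0.649, 0.196]), 'eef_rot': array([ 1.79905e+02, -7.00000e-03, -1.58090e+01]), 'contact_force': array([ 0.27 ,  0.325, -0.041]), 'moment': array([-0.012, -0.061,  0.029]), 'gripper_force': np.float64(0.0), 'gripper_width': np.float64(0.088)}
scene 401.21436580407993 401.21436580407993 313.704467319543 198.07148908232793 [0.01106691 0.         0.         0.         0.        ] [[-0.455, 0.761, -0.463, 1.13], [0.89, 0.385, -0.242, 0.257], [-0.006, -0.522, -0.853, 1.037], [0.0, 0.0, 0.0, 1.0]]
stand [(0.98, [196.0, 126.0, 319.0, 240.0])]
pointer [(0.63, [198.0, 128.0, 315.0, 242.0]), (0.32, [242.0, 199.0, 258.0, 209.0])]
knob [(0.97, [219.0, 154.0, 310.0, 224.0])]
green_centre [(0.62, [241.0, 197.0, 263.0, 208.0])]
retainer_peg [(0.6, [404.0, 204.0, 447.0, 22
[... 879 characters left out ...]
.0, 262.0]), (0.39, [378.0, 152.0, 394.0, 172.0])]
knob [(0.88, [342.0, 160.0, 435.0, 248.0])]
green_centre [(0.6, [377.0, 152.0, 395.0, 175.0])]
retainer_peg [(0.76, [188.0, 213.0, 234.0, 231.0])]
retainer [(0.54, [190.0, 216.0, 232.0, 231.0]), (0.5, [288.0, 134.0, 310.0, 154.0])]
dock_floor []
bottle [(0.65, [292.0, 133.0, 308.0, 155.0]), (0.41, [296.0, 247.0, 322.0, 284.0])]
screwdriver [(0.93, [138.0, 224.0, 198.0, 275.0])]
spool [(0.58, [476.0, 231.0, 499.0, 250.0])]
board [(0.65, [295.0, 244.0, 324.0, 282.0])]
white_centre [(0.79, [421.0, 170.0, 439.0, 191.0]), (0.56, [479.0, 179.0, 492.0, 214.0])]
blue_centre [(0.87, [279.0, 195.0, 299.0, 230.0]), (0.47, [343.0, 192.0, 363.0, 206.0])]
```

```bash
python3 - <<'E'
import cv2
t=cv2.imread("pics/top0.png");cv2.imwrite("pics/t1.png",cv2.resize(t[110:310,120:520],(800,400),interpolation=2))
s=cv2.imread("pics/scene0.png");cv2.imwrite("pics/s1.png",cv2.resize(s[90:300,180:510],(792,504),interpolation=2))
E
```

```text
(no output)
```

View pics/t1.png

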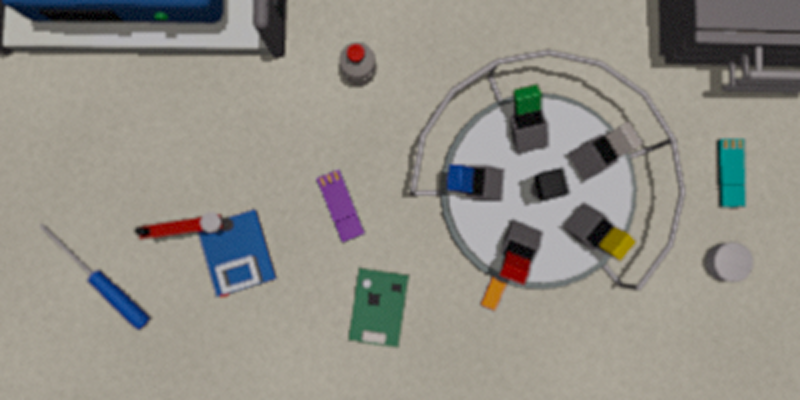

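View pics/s1.png

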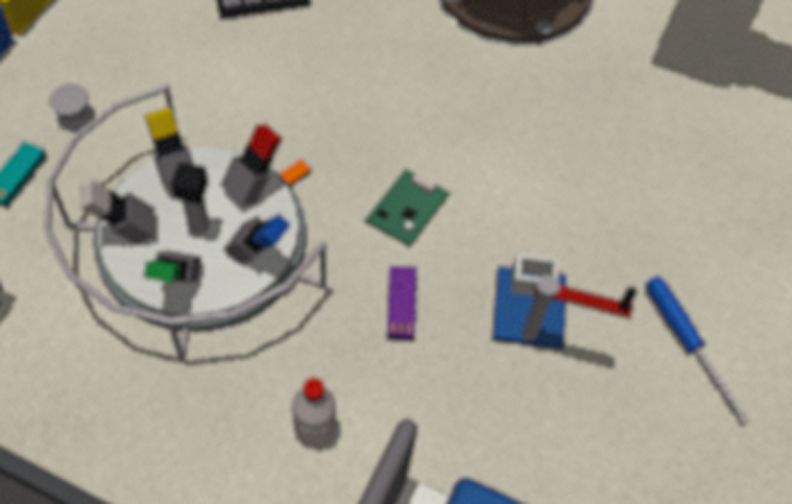

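The top picture shows the stand at about (390,205) with the knob at (395,201). The green cap is on the far side at (384,162). The orange pointer, at (367,257), points toward the robot. The dock is at (238,246), its retainer open with the peg at (191,225). The purple (289,213) and turquoise (486,196) loose modules are the decoys. The real blue and white modules sit in pockets.

```bash
cat > h.py <<'E'
from plant import r
import cv2,numpy as np
from scipy.spatial.transform import Rotation as Ro
def cap(n,f=None):
    s=r.get_state();c=r.capture(n)
    if n=="wrist":
        T=np.eye(4);T[:3,:3]=Ro.from_euler("xyz",s["eef_rot"],degrees=True).as_matrix();T[:3,3]=s["tcp_pos"]
        c["W"]=T@np.array(c["T_tool_cam"])
    else:c["W"]=np.array(c["world_from_camera"])
    c["K"]=np.array([[c["fx"],0,c["cx"]],[0,c["fy"],c["cy"]],[0,0,1.]])
    if f:cv2.imwrite(f,c["frame"][...,::-1])
    return c
def px2w(c,uv,z):
    n=cv2.undistortPoints(np.array(uv,float).reshape(-1,1,2),c["K"],np.array(c["D"],float))[:,0]
    d=np.c_[n,np.ones(len(n))]@c["W"][:3,:3].T;o=c["W"][:3,3]
    return o+d*((z-o[2])/d[:,2])[:,None]
def w2px(c,P):
    Q=np.linalg.inv(c["W"]);rv=cv2.Rodrigues(Q[:3,:3])[0]
    return cv2.projectPoints(np.array(P,float).reshape(-1,1,3),rv,Q[:3,3],c["K"],np.array(c["D"],float))[0][:,0]
def blob(c,lo,hi,box=None):
    h=cv2.cvtColor(c["frame"],cv2.COLOR_RGB2HSV);m=cv2.inRange(h,lo,hi)
    if box:
        k=np.zeros_like(m);k[box[1]:box[3],box[0]:box[2]]=1;m=m*k
    n,l,st,ce=cv2.connectedComponentsWithStats(m)
    o=sorted(range(1,n),key=lambda i:-st[i,4])
    return [(ce[i],st[i].tolist(),l==i) for i in o[:3]]
E
python3 - <<'E'
from h import *
c=cap("top")
def f(n,uv,z):print(n,np.round(px2w(c,[uv],z)[0],4))
f("knobtop",(395.5,201.5),.138)
for n,lo,hi,z in(("orange",(8,150,120),(20,255,255),.012),("green",(50,150,60),(75,255,255),.118),("yellow",(22,150,100),(35,255,255),.118),):
    b=blob(c,lo,hi,(320,130,480,290))[:1]
    for ce,st,_ in b:print(st);f(n,ce,z)
b=blob(c,(0,0,0),(180,120,45),(375,185,415,215))
for ce,st,_ in b[:2]:print("knob?",ce,st)
m=r.trace("stand","top")[0]["pixels"]
cn=max(cv2.findContours(m.astype(np.uint8),0,1)[0],key=cv2.contourArea)
hull=cv2.convexHull(cn)[:,0]; P=px2w(c,hull,.018)[:,:2]
print("minEncl",cv2.minEnclosingCircle(P.astype(np.float32)),cv2.fitEllipse(P.astype(np.float32)))
f("socket",(120+238/2,110+273/2),.05)
f("pivot",(120+210/2,110+222/2),.125)
f("peg",(120+143/2,110+231/2),.147)
E
```

```text
knobtop [ 0.6073 -0.1881  0.138 ]
[361, 249, 12, 16, 105]
orange [ 0.4664 -0.1296  0.012 ]
[378, 153, 12, 14, 138]
green [ 0.7143 -0.1607  0.118 ]
[421, 224, 16, 16, 156]
yellow [ 0.5354 -0.2745  0.118 ]
knob? [394.64556962 201.99367089] [387, 195, 16, 15, 158]
minEncl ((0.6143984794616699, -0.20294369757175446), 0.18768398463726044) ((0.6145407557487488, -0.20282328128814697), (0.3700959086418152, 0.3735532760620117), 171.51771545410156)
socket [0.4889 0.2088 0.05  ]
pivot [0.5531 0.2328 0.125 ]
peg [0.5401 0.3103 0.147 ]
```

Request:
drive_tool([
  {"hand":0,"tx":0.4,"ty":-0.7,"tz":0.067,"turn":-0.833},
  {"hand":0,"tx":0.4,"ty":-0.7,"tz":0.067,"turn":-0.833},
  {"hand":0,"tx":0.4,"ty":-0.7,"tz":0.067,"turn":-0.833},
  {"hand":0,"tx":0.4,"ty":-0.7,"tz":0.067,"turn":-0.833},
  {"hand":0,"tx":0.4,"ty":-0.7,"tz":0.067,"turn":-0.833},
  {"hand":0,"tx":0.4,"ty":-0.7,"tz":0.067,"turn":-0.833},
  {"hand":0,"tx":0.4,"ty":-0.7,"tz":0.067,"turn":-0.833},
  {"hand":0,"tx":0.4,"ty":-0.7,"tz":0.067,"turn":-0.833},
  {"hand":0,"tx":0.4,"ty":-0.7,"tz":0.067,"turn":-0.833},
  {"hand":0,"tx":0.4,"ty":-0.7,"tz":0.067,"turn":-0.833},
])

```text
time_s: 2.5
tcp_pos: [0.4247, 0.2271, 0.2375]
eef_rot: [-179.9, 0.0, -91.0]
contact_force: [0.7, 0.5, 0.6]
gripper_width: 0.0877
gripper_force: 0.0
```

Request:
drive_tool([
  {"hand":0,"tx":0.303,"ty":-0.692,"tz":0.0,"turn":-0.833},
  {"hand":0,"tx":0.303,"ty":-0.692,"tz":0.0,"turn":-0.833},
  {"hand":0,"tx":0.303,"ty":-0.692,"tz":0.0,"turn":-0.833},
  {"hand":0,"tx":0.303,"ty":-0.692,"tz":0.0,"turn":-0.833},
  {"hand":0,"tx":0.303,"ty":-0.692,"tz":0.0,"turn":-0.833},
  {"hand":0,"tx":0.303,"ty":-0.692,"tz":0.0,"turn":-0.833},
  {"hand":0,"tx":0.303,"ty":-0.692,"tz":0.0,"turn":-0.833},
  {"hand":0,"tx":0.303,"ty":-0.692,"tz":0.0,"turn":-0.833},
  {"hand":0,"tx":0.303,"ty":-0.692,"tz":0.0,"turn":-0.833},
  {"hand":0,"tx":0.303,"ty":-0.692,"tz":0.0,"turn":-0.833},
])

```text
time_s: 3.5
tcp_pos: [0.6065, -0.1905, 0.2352]
eef_rot: [-180.0, -0.1, -166.2]
contact_force: [0.0, 0.5, -0.0]
gripper_width: 0.0879
gripper_force: 0.0
```

```bash
python3 - <<'E'
from h import *
s=r.get_state();print(np.round(s["tcp_pos"],4),np.round(s["eef_rot"],2),np.round(s["joints"],1))
c=cap("wrist","pics/w1.png");print(np.round(c["W"],3).tolist(),c["fx"],c["D"])
print(w2px(c,[[.607,-.188,.138],[.4664,-.1296,.012]]))
E
```

```text
[ 0.6065 -0.1905  0.2352] [-1.7997e+02 -1.1000e-01 -1.6620e+02] [  0.2  15.7  -1.2   0.1 -73.2 -76.4]
[[-0.238, 0.931, 0.278, 0.531], [0.971, 0.229, 0.068, -0.209], [-0.0, 0.286, -0.958, 0.424], [0.0, 0.0, 0.0, 1.0]] 294.72266413235593 [-0.01933798  0.          0.          0.          0.        ]
[[317.74100529 198.15470632]
 [386.52305773  81.59369597]]
```

View pics/w1.png

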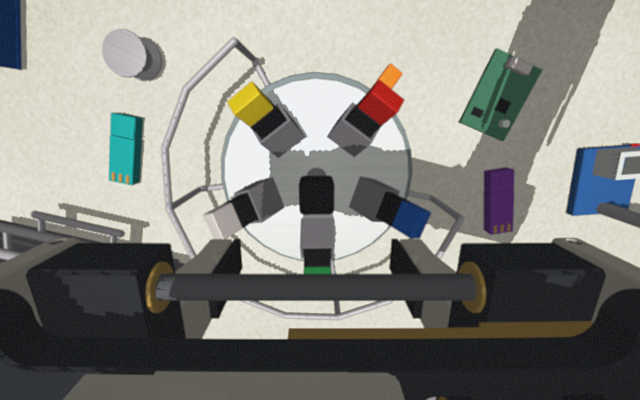

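The wrist view shows the black knob at (317,195), square to the image and between the fingers. The green cap is at (317,270), the pointer at (390,76) and the red module beside it. The green cap in the carousel pocket is the only green module, so I go down and grip the knob.

Request:
drive_tool([
  {"hand":0,"tx":0,"ty":0.004,"tz":-0.15,"turn":0},
  {"hand":0,"tx":0,"ty":0.004,"tz":-0.217,"turn":0},
  {"hand":0,"tx":0,"ty":0.004,"tz":-0.217,"turn":0},
  {"hand":0,"tx":0,"ty":0.004,"tz":-0.217,"turn":0},
  {"hand":1,"tx":0,"ty":0.004,"tz":-0.217,"turn":0},
  {"hand":1,"tx":0,"ty":0.004,"tz":-0.217,"turn":0},
  {"hand":1,"tx":0,"ty":0.004,"tz":-0.217,"turn":0},
  {"hand":1,"tx":0,"ty":0.004,"tz":-0.217,"turn":0},
  {"hand":1,"tx":0,"ty":0.004,"tz":-0.217,"turn":0},
  {"hand":1,"tx":0,"ty":0.004,"tz":-0.217,"turn":0},
], grip_force=30)

```text
time_s: 4.55
tcp_pos: [0.6063, -0.1845, 0.1073]
eef_rot: [-179.9, 0.1, -165.7]
contact_force: [3.3, -16.6, -2.6]
gripper_width: 0.0457
gripper_force: 8.5
```

```bash
python3 - <<'E'
from h import *
s=r.get_state();print(np.round(s["tcp_pos"],4),np.round(s["eef_rot"],2),np.round(s["contact_force"],1))
E
```

```text
[ 0.6063 -0.1845  0.1073] [-1.7988e+02  6.0000e-02 -1.6572e+02] [  3.3 -16.6  -2.6]
```

Request:
drive_tool([
  {"hand":1,"tx":0,"ty":-0.008,"tz":0,"turn":0},
  {"hand":1,"tx":0,"ty":-0.008,"tz":0,"turn":0},
  {"hand":1,"tx":0,"ty":-0.008,"tz":0,"turn":0},
  {"hand":1,"tx":0,"ty":-0.008,"tz":0,"turn":0},
  {"hand":1,"tx":0,"ty":-0.008,"tz":0,"turn":0},
])

```text
time_s: 5.05
tcp_pos: [0.6069, -0.1884, 0.1082]
eef_rot: [-179.9, 0.2, -165.7]
contact_force: [-0.8, 0.4, 7.7]
gripper_width: 0.0052
gripper_force: 3.7
```

```bash
python3 - <<'E'
from h import *
c=cap("wrist");d=cap("scene")
a=cv2.resize(c["frame"],(480,300));b=cv2.resize(d["frame"][90:300,160:500],(480,297))
cv2.imwrite("pics/v2.png",np.vstack([a,b])[...,::-1])
s=r.get_state();print(np.round(s["tcp_pos"],4),s["gripper_width"],np.round(s["contact_force"],1))
E
```

```text
[ 0.6069 -0.1884  0.1082] 0.0013392380462203177 [-0.2  0.8  6.6]
```

View pics/v2.png

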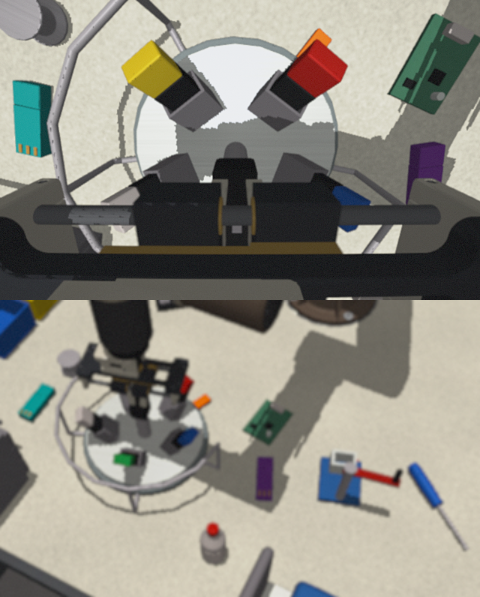

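```bash
python3 - <<'E'
from h import *
c=cap("wrist")
def wire(c,img,k,a,col):
    for z in(.138,.104):
        P=[[k[0]+.0255*np.cos(a+t),k[1]+.0255*np.sin(a+t),z] for t in np.pi/4+np.arange(4)*np.pi/2]
        cv2.polylines(img,[(w2px(c,P)*2).astype(int)],True,col,1)
s=r.get_state();W=c["W"].copy()
img=cv2.resize(c["frame"],None,fx=2,fy=2,interpolation=2)
wire(c,img,(.607,-.188),np.radians(14),(255,0,0))
P=w2px(c,[[*s["tcp_pos"]]])*2;cv2.circle(img,tuple(P[0].astype(int)),4,(0,255,0),1)
# old picture
T=np.eye(4);T[:3,:3]=Ro.from_euler("xyz",[-179.97,-.11,-166.2],degrees=True).as_matrix();T[:3,3]=[.6065,-.1905,.2352]
o=dict(c);o["W"]=T@np.array(c["T_tool_cam"])
im1=cv2.resize(cv2.imread("pics/w1.png")[...,::-1],None,fx=2,fy=2,interpolation=2)
wire(o,im1,(.607,-.188),np.radians(14),(255,0,0))
A=im1[220:560,420:820];B=img[330:670,420:820]
cv2.imwrite("pics/v3.png",np.hstack([A,B])[...,::-1])
E
```

```text
(no output)
```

View pics/v3.png

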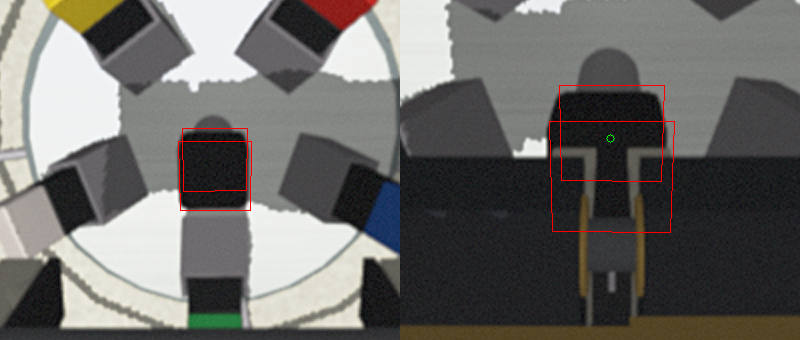

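Request:
drive_tool([
  {"hand":1,"tx":0,"ty":0,"tz":0.1,"turn":0},
  {"hand":1,"tx":0,"ty":0,"tz":0.1,"turn":0},
  {"hand":1,"tx":0,"ty":0,"tz":0.1,"turn":0},
])

```text
time_s: 5.5
tcp_pos: [0.6074, -0.1884, 0.1697]
eef_rot: [-179.9, 0.3, -165.7]
contact_force: [-0.4, -0.1, -0.2]
gripper_width: 0.0006
gripper_force: 0.0
```

```bash
cat >> h.py <<'E'
def wire(c,img,k,a,zs=(.138,.104),h=.018,col=(255,0,0)):
    for z in zs:
        P=[[k[0]+h*2**.5*np.cos(a+t),k[1]+h*2**.5*np.sin(a+t),z] for t in np.pi/4+np.arange(4)*np.pi/2]
        cv2.polylines(img,[(w2px(c,P)*2).astype(int)],True,col,1)
def big(c):return cv2.resize(c["frame"],None,fx=2,fy=2,interpolation=2)
E
python3 - <<'E'
from h import *
s=r.get_state();c=cap("wrist");img=big(c);wire(c,img,(.607,-.188),np.radians(14))
cv2.circle(img,tuple((w2px(c,[s["tcp_pos"]])[0]*2).astype(int)),4,(0,255,0),1)
d=cap("scene");e=cv2.resize(d["frame"][110:230,200:320],(400,400),interpolation=2)
cv2.imwrite("pics/v4.png",np.hstack([img[250:650,420:820],e])[...,::-1])
print(np.round(s["tcp_pos"],4),np.round(s["contact_force"],1),s["gripper_width"])
E
```

```text
[ 0.6074 -0.1884  0.1697] [-0.4 -0.1 -0.2] 0.0006424334849265512
```

View pics/v4.png

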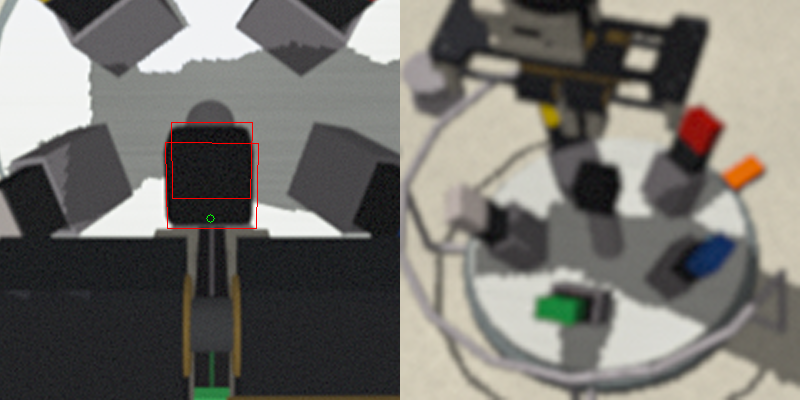

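```bash
python3 - <<'E'
from h import *
d=cap("scene",'pics/scene4.png');s=r.get_state()
f=lambda P:np.round((w2px(d,P)-[200,110])*400/120).tolist()
k=[.607,-.188]
print("knob",f([[*k,.138],[*k,.121],[*k,.104]]),"tcp",f([s["tcp_pos"],s["tcp_pos"]+[0,0,.03],s["tcp_pos"]+[0,0,.06]]))
print("green",f([[.7143,-.1607,.118]]),"pointer",f([[.4664,-.1296,.012]]))
e=cv2.resize(d["frame"][120:180,220:300],(800,600),interpolation=2)
e=np.clip(e.astype(float)*1.6+20,0,255).astype(np.uint8)
g=lambda P:((w2px(d,P)-[220,120])*10).astype(int)
for p in g([[*k,.138],[*k,.104]]):cv2.circle(e,tuple(p),6,(255,0,0),2)
for p in g([s["tcp_pos"],s["tcp_pos"]+[0,0,.047]]):cv2.circle(e,tuple(p),6,(0,255,0),2)
cv2.imwrite("pics/v5.png",e[...,::-1])
E
```

```text
knob [[196.0, 174.0], [198.0, 186.0], [200.0, 198.0]] tcp [[193.0, 152.0], [188.0, 129.0], [183.0, 105.0]]
green [[159.0, 297.0]] pointer [[341.0, 169.0]]
```

View pics/v5.png

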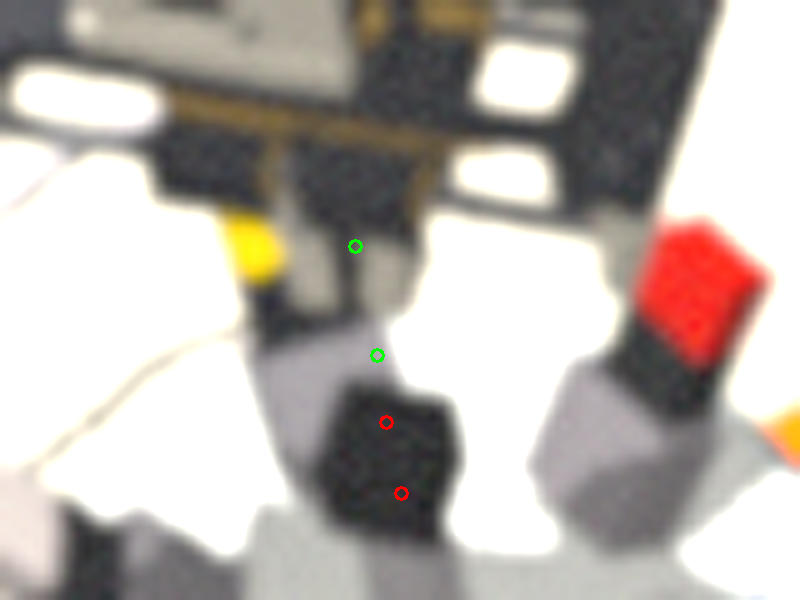

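The knob, at (390,463) in the crop, is where I estimated it. The fingertips end near row 315, clearly higher than the reported TCP at row 355. So the first grasp closed over the top of the knob, and the next one has to go about 27 mm lower.

Request:
drive_tool([
  {"hand":0,"tx":0,"ty":-0.001,"tz":0,"turn":0},
  {"hand":0,"tx":0,"ty":-0.001,"tz":0,"turn":0},
  {"hand":0,"tx":0,"ty":-0.001,"tz":0,"turn":0},
  {"hand":0,"tx":0,"ty":-0.001,"tz":0,"turn":0},
  {"hand":0,"tx":0,"ty":-0.001,"tz":0,"turn":0},
  {"hand":0,"tx":0,"ty":-0.001,"tz":-0.05,"turn":0},
  {"hand":0,"tx":0,"ty":-0.001,"tz":-0.1,"turn":0},
  {"hand":0,"tx":0,"ty":-0.001,"tz":-0.15,"turn":0},
  {"hand":0,"tx":0,"ty":-0.001,"tz":-0.15,"turn":0},
])

```text
time_s: 6.55
tcp_pos: [0.6025, -0.1883, 0.0723]
eef_rot: [179.8, -0.4, -165.8]
contact_force: [-0.7, -0.2, -0.6]
gripper_width: 0.0669
gripper_force: 0.0
```

Request:
drive_tool([
  {"hand":1,"tx":0,"ty":0,"tz":0,"turn":0},
  {"hand":1,"tx":0,"ty":0,"tz":0,"turn":0},
  {"hand":1,"tx":0,"ty":0,"tz":0,"turn":0},
  {"hand":1,"tx":0,"ty":0,"tz":0,"turn":0},
  {"hand":1,"tx":0,"ty":0,"tz":0,"turn":0},
  {"hand":1,"tx":0,"ty":0,"tz":0,"turn":0},
  {"hand":1,"tx":0,"ty":0,"tz":0,"turn":0},
  {"hand":1,"tx":0,"ty":0,"tz":0,"turn":0},
])

```text
time_s: 7.35
tcp_pos: [0.6064, -0.1902, 0.0774]
eef_rot: [-179.9, 0.1, -165.7]
contact_force: [1.6, -6.9, 0.5]
gripper_width: 0.0357
gripper_force: 30.0
```

Request:
drive_tool([
  {"hand":1,"tx":0,"ty":0,"tz":0,"turn":0.08},
  {"hand":1,"tx":0,"ty":0,"tz":0,"turn":0.17},
  {"hand":1,"tx":0,"ty":0,"tz":0,"turn":0.26},
  {"hand":1,"tx":0,"ty":0,"tz":0,"turn":0.35},
  {"hand":1,"tx":0,"ty":0,"tz":0,"turn":0.44},
  {"hand":1,"tx":0,"ty":0,"tz":0,"turn":0.53},
  {"hand":1,"tx":0,"ty":0,"tz":0,"turn":0.62},
  {"hand":1,"tx":0,"ty":0,"tz":0,"turn":0.71},
  {"hand":1,"tx":0,"ty":0,"tz":0,"turn":0.8},
  {"hand":1,"tx":0,"ty":0,"tz":0,"turn":0.8},
])

```text
time_s: 8.35
tcp_pos: [0.6085, -0.1918, 0.0773]
eef_rot: [-179.7, -0.2, -93.4]
contact_force: [9.4, -15.7, -7.2]
gripper_width: 0.0361
gripper_force: 30.0
```

```bash
python3 - <<'E'
from h import *
s=r.get_state();print(s["eef_rot"][2],np.round(s["tcp_pos"],4),np.round(s["joints"],1))
for n in("top","scene"):
    c=cap(n)
    for nm,lo,hi,z in(("orange",(8,150,120),(20,255,255),.012),("green",(50,150,60),(75,255,255),.113)):
        for ce,st,m in blob(c,lo,hi,(320,130,480,290) if n=="top" else (195,110,330,250))[:2]:
            if st[4]<20:continue
            p=px2w(c,[ce],z)[0];d=p[:2]-[.607,-.189]
            print(n,nm,st,np.round(p,4),"ang",round(np.degrees(np.arctan2(d[1],d[0])),1),np.hypot(*d).round(3))
            if nm=="orange":
                q=px2w(c,np.argwhere(m)[:,::-1],z)[:,:2];w,v=np.linalg.eigh(np.cov(q.T));print(" axis",np.degrees(np.arctan2(v[1,1],v[0,1]))%180, 4*np.sqrt(w))
E
```

```text
-93.43386338298436 [ 0.6085 -0.1918  0.0773] [  0.1  22.4 -13.3   0.3 -54.1  -3.7]
top orange [361, 248, 12, 17, 105] [ 0.4669 -0.1299  0.012 ] ang 157.1 0.152
 axis 157.11983730618653 [0.02273219 0.04631145]
scene orange [297, 157, 12, 10, 65] [ 0.4684 -0.1277  0.012 ] ang 156.1 0.152
 axis 158.78362888134043 [0.02572638 0.04287595]
scene green [287, 181, 12, 11, 72] [ 0.6208 -0.0746  0.113 ] ang 83.1 0.115
```

Request:
drive_tool([
  {"hand":1,"tx":0.002,"ty":-0.005,"tz":0,"turn":0.08},
  {"hand":1,"tx":0.002,"ty":-0.005,"tz":0,"turn":0.17},
  {"hand":1,"tx":0.002,"ty":-0.005,"tz":0,"turn":0.26},
  {"hand":1,"tx":0.002,"ty":-0.005,"tz":0,"turn":0.35},
  {"hand":1,"tx":0.002,"ty":-0.005,"tz":0,"turn":0.44},
  {"hand":1,"tx":0.002,"ty":-0.005,"tz":0,"turn":0.53},
  {"hand":1,"tx":0.002,"ty":-0.005,"tz":0,"turn":0.62},
  {"hand":1,"tx":0.002,"ty":-0.005,"tz":0,"turn":0.71},
  {"hand":1,"tx":0.002,"ty":-0.005,"tz":0,"turn":0.782},
  {"hand":1,"tx":0.002,"ty":-0.005,"tz":0,"turn":0.782},
])

```text
time_s: 9.45
tcp_pos: [0.6108, -0.1905, 0.0774]
eef_rot: [-179.8, -0.3, -23.1]
contact_force: [10.0, 3.6, -2.9]
gripper_width: 0.0354
gripper_force: 30.0
```

```bash
python3 - <<'E'
from h import *
s=r.get_state();print(s["eef_rot"][2],np.round(s["tcp_pos"],4),np.round(s["joints"],1),np.round(s["contact_force"],1))
for n in("top","scene"):
    c=cap(n)
    for nm,lo,hi,z in(("green",(50,150,60),(75,255,255),.11),):
        for ce,st,m in blob(c,lo,hi,(320,130,480,290) if n=="top" else (195,110,330,250))[:2]:
            if st[4]<20:continue
            p=px2w(c,[ce],z)[0];d=p[:2]-[.607,-.190]
            print(n,nm,st,np.round(p,4),"ang",round(np.degrees(np.arctan2(d[1],d[0])),1),np.hypot(*d).round(3))
E
```

```text
-23.062530192152888 [ 0.6108 -0.1905  0.0774] [  0.1  22.5 -13.   -0.  -54.1  66.9] [10.   3.6 -2.9]
top green [369, 236, 15, 15, 147] [ 0.5043 -0.1448  0.11  ] ang 156.2 0.112
scene green [285, 144, 11, 13, 89] [ 0.5101 -0.1435  0.11  ] ang 154.3 0.107
```

Request:
drive_tool([
  {"hand":0,"tx":0,"ty":0,"tz":0,"turn":0},
  {"hand":0,"tx":0,"ty":0,"tz":0,"turn":0},
  {"hand":0,"tx":0,"ty":0,"tz":0,"turn":0},
  {"hand":0,"tx":0,"ty":0,"tz":0.06,"turn":0},
  {"hand":0,"tx":0,"ty":0,"tz":0.13,"turn":0},
  {"hand":0,"tx":-0.08,"ty":0.03,"tz":0.13,"turn":0},
  {"hand":0,"tx":-0.16,"ty":0.069,"tz":0.13,"turn":0},
  {"hand":0,"tx":-0.16,"ty":0.069,"tz":0.13,"turn":0},
  {"hand":0,"tx":-0.16,"ty":0.069,"tz":0.13,"turn":0},
])

```text
time_s: 10.45
tcp_pos: [0.5098, -0.1501, 0.1555]
eef_rot: [-180.0, -0.1, -23.3]
contact_force: [0.6, 0.6, 0.5]
gripper_width: 0.0873
gripper_force: 0.0
```

```bash
python3 - <<'E'
from h import *
s=r.get_state();print(s["eef_rot"][2],np.round(s["tcp_pos"],4))
c=cap("wrist","pics/w6.png");img=big(c)
a=np.radians(157);u=np.array([np.cos(a),np.sin(a)]);o=np.array([.609,-.192])
t=np.array([-u[1],u[0]])
# module top face & cap base wire
ax=np.r_[u*np.sin(np.radians(35)),np.cos(np.radians(35))];nx=np.r_[u*np.cos(np.radians(35)),-np.sin(np.radians(35))]
m=np.r_[o+u*.09,.075]
for L in(.053,.023):
    P=[m+ax*L+nx*.01*i+np.r_[t,0]*.017*j for i,j in((1,1),(1,-1),(-1,-1),(-1,1))]
    cv2.polylines(img,[(w2px(c,P)*2).astype(int)],True,(255,0,0),1)
cv2.circle(img,tuple((w2px(c,[s["tcp_pos"]])[0]*2).astype(int)),4,(255,0,255),1)
wire(c,img,o,a)
cv2.imwrite("pics/v6.png",img[200:800,240:1040][...,::-1])
for ce,st,mm in blob(c,(50,150,60),(75,255,255))[:2]:print(ce,st)
E
```

```text
-23.318733586035293 [ 0.5098 -0.1501  0.1555]
[311.91568164 218.41371158] [293, 200, 39, 38, 1269]
```

View pics/v6.png

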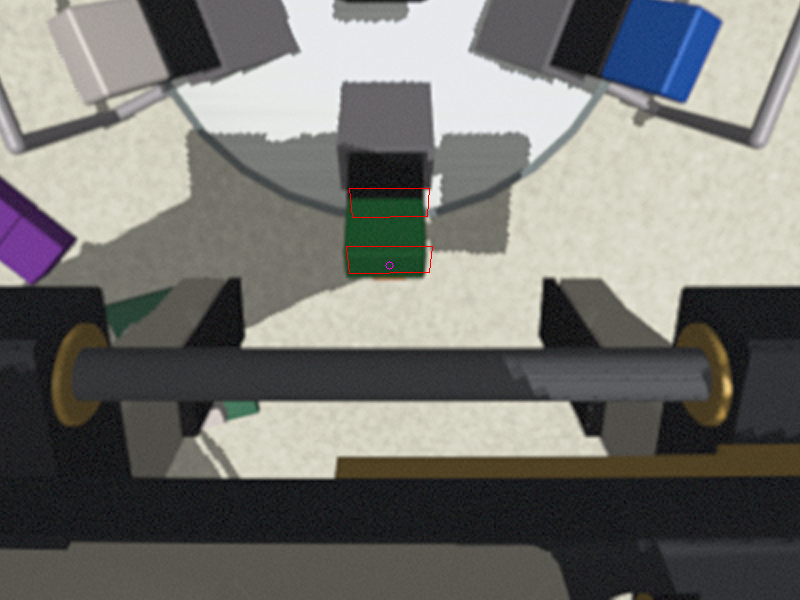

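The wire model fits the green module within about 1 mm: cap at (386,235), neighbours white on the left and blue on the right. The finger ends are about 30 mm above the nominal TCP. I descend to TCP z ≈ 0.066 and grip.

Request:
drive_tool([
  {"hand":0,"tx":-0.007,"ty":0.004,"tz":-0.05,"turn":0},
  {"hand":0,"tx":-0.007,"ty":0.004,"tz":-0.1,"turn":0},
  {"hand":0,"tx":-0.007,"ty":0.004,"tz":-0.149,"turn":0},
  {"hand":0,"tx":-0.007,"ty":0.004,"tz":-0.149,"turn":0},
  {"hand":1,"tx":-0.007,"ty":0.004,"tz":-0.149,"turn":0},
  {"hand":1,"tx":-0.007,"ty":0.004,"tz":-0.149,"turn":0},
  {"hand":1,"tx":-0.007,"ty":0.004,"tz":-0.149,"turn":0},
  {"hand":1,"tx":-0.007,"ty":0.004,"tz":-0.149,"turn":0},
  {"hand":1,"tx":-0.007,"ty":0.004,"tz":-0.149,"turn":0},
  {"hand":1,"tx":-0.007,"ty":0.004,"tz":-0.149,"turn":0},
], grip_force=15)

```text
time_s: 11.5
tcp_pos: [0.5068, -0.1479, 0.0655]
eef_rot: [-180.0, -0.0, -23.4]
contact_force: [0.8, -0.4, 0.4]
gripper_width: 0.0451
gripper_force: 0.0
```

Request:
drive_tool([
  {"hand":1,"tx":0,"ty":0,"tz":0,"turn":0},
  {"hand":1,"tx":0,"ty":0,"tz":0,"turn":0},
  {"hand":1,"tx":0,"ty":0,"tz":0,"turn":0},
])

```text
time_s: 11.8
tcp_pos: [0.5067, -0.1479, 0.0652]
eef_rot: [-180.0, -0.0, -23.4]
contact_force: [-0.6, 0.7, 0.7]
gripper_width: 0.0339
gripper_force: 14.9
```

Request:
drive_tool([
  {"hand":1,"tx":-0.0088,"ty":0.0037,"tz":0.0137,"turn":0},
  {"hand":1,"tx":-0.0176,"ty":0.0075,"tz":0.0273,"turn":0},
  {"hand":1,"tx":-0.0264,"ty":0.0112,"tz":0.041,"turn":0},
  {"hand":1,"tx":-0.0352,"ty":0.0149,"tz":0.0546,"turn":0},
  {"hand":1,"tx":-0.044,"ty":0.0187,"tz":0.0683,"turn":0},
  {"hand":1,"tx":-0.0528,"ty":0.0224,"tz":0.0819,"turn":0},
  {"hand":1,"tx":-0.0616,"ty":0.0261,"tz":0.0956,"turn":0},
  {"hand":1,"tx":-0.0704,"ty":0.0299,"tz":0.1092,"turn":0},
  {"hand":1,"tx":-0.0704,"ty":0.0299,"tz":0.15,"turn":0},
  {"hand":1,"tx":-0.0704,"ty":0.0299,"tz":0.15,"turn":0},
])

```text
time_s: 12.8
tcp_pos: [0.4661, -0.13, 0.1584]
eef_rot: [-179.9, -0.3, -23.3]
contact_force: [-0.6, -0.4, -0.6]
gripper_width: 0.0339
gripper_force: 14.9
```

```bash
python3 - <<'E'
from h import *
s=r.get_state();print(np.round(s["eef_rot"],2),np.round(s["tcp_pos"],4),s["gripper_width"],s["gripper_force"],np.round(s["contact_force"],2))
c=cap("wrist");d=cap("scene")
e=cv2.resize(d["frame"][90:210,220:380],(560,420),interpolation=2)
w=cv2.resize(c["frame"][150:350,200:440],(240,200))
o=np.zeros((420,800,3),np.uint8);o[:,:560]=e;o[:200,560:]=w;cv2.imwrite("pics/v7.png",o[...,::-1])
E
```

```text
[-179.91   -0.27  -23.31] [ 0.4661 -0.13    0.1584] 0.033897317625735654 14.933099448680878 [-0.61 -0.42 -0.64]
```

View pics/v7.png

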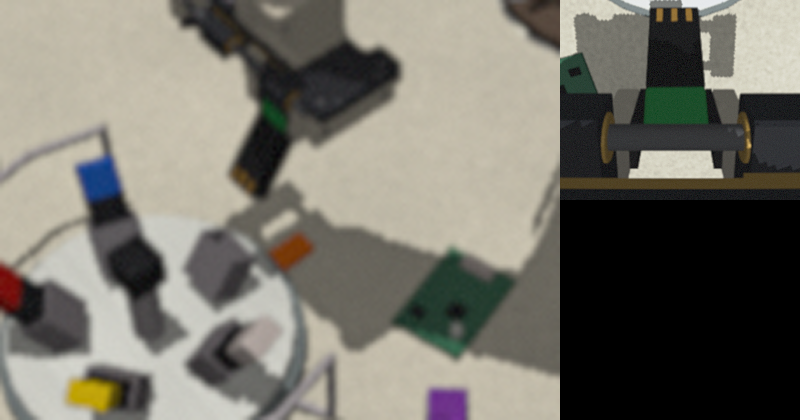

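The module is held by its cap and clear of the pocket, still leaning about 35° with its foot (at (250,180)) toward the carousel. I can't tilt the tool, so I will stand the module up by pushing its foot against the dock's outer wall. First I need a look at the dock.

Request:
drive_tool([
  {"hand":1,"tx":-0.013,"ty":0.064,"tz":0,"turn":0.06},
  {"hand":1,"tx":-0.026,"ty":0.128,"tz":0,"turn":0.12},
  {"hand":1,"tx":-0.039,"ty":0.192,"tz":0,"turn":0.18},
  {"hand":1,"tx":-0.051,"ty":0.256,"tz":0,"turn":0.24},
  {"hand":1,"tx":-0.064,"ty":0.32,"tz":0,"turn":0.3},
  {"hand":1,"tx":-0.077,"ty":0.384,"tz":0,"turn":0.37},
  {"hand":1,"tx":-0.09,"ty":0.448,"tz":0,"turn":0.43},
  {"hand":1,"tx":-0.102,"ty":0.512,"tz":0,"turn":0.488},
  {"hand":1,"tx":-0.102,"ty":0.512,"tz":0,"turn":0.488},
  {"hand":1,"tx":-0.102,"ty":0.512,"tz":0,"turn":0.488},
])

```text
time_s: 13.9
tcp_pos: [0.4024, 0.1775, 0.1543]
eef_rot: [180.0, 0.1, 20.6]
contact_force: [0.6, -0.1, -1.3]
gripper_width: 0.0339
gripper_force: 14.9
```

```bash
cat >> h.py <<'E'
def sock(c,img,o,a,col=(255,0,0)):
    for hx,hy,z in((.012,.019,.05),(.018,.025,.05),(.012,.019,.015)):
        u=np.array([np.cos(a),np.sin(a)]);t=np.array([-u[1],u[0]])
        P=[np.r_[o+u*hx*i+t*hy*j,z] for i,j in((1,1),(1,-1),(-1,-1),(-1,1))]
        cv2.polylines(img,[np.round(w2px(c,P)*2).astype(int)],True,col,1)
E
python3 - <<'E'
from h import *
s=r.get_state();print(np.round(s["eef_rot"],2),np.round(s["tcp_pos"],4),np.round(s["joints"],1))
c=cap("wrist","pics/w8.png");img=big(c)
np.savez("w8.npz",pos=s["tcp_pos"],rot=s["eef_rot"])
sock(c,img,np.array([.489,.209]),np.radians(20.6))
cv2.imwrite("pics/v8.png",img[0:600,260:1060][...,::-1])
E
```

```text
[1.7996e+02 1.0000e-01 2.0640e+01] [0.4024 0.1775 0.1543] [ 49.6  -0.1 -31.   -0.  -59.2  61. ]
```

View pics/v8.png

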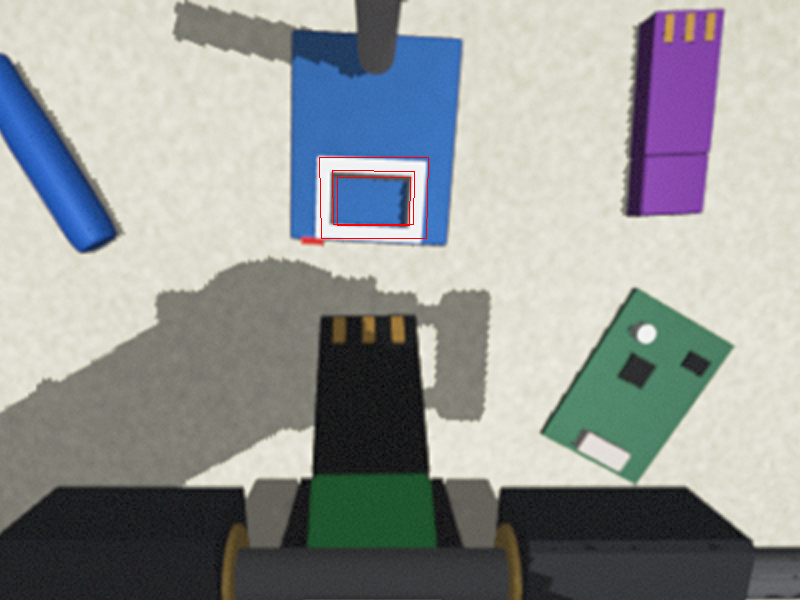

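```bash
python3 - <<'E'
from h import *
c=cap("wrist")
h=cv2.cvtColor(c["frame"],cv2.COLOR_RGB2HSV);m=cv2.inRange(h,(0,0,215),(180,45,255));m[:70]=0;m[130:]=0;m[:,:270]=0;m[:,360:]=0
cn=max(cv2.findContours(m,0,1)[0],key=cv2.contourArea)
P=px2w(c,cn[:,0],.05)[:,:2].astype(np.float32)
print(cv2.minAreaRect(P*1000))
# retainer state unaffected; module foot edges in image -> lateral position
g=c["frame"][165,:,:].max(1);xs=np.where(g[280:350]<60)[0]+280;print(xs.min(),xs.max())
n=cv2.undistortPoints(np.array([[[xs.mean(),165.]]]),c["K"],np.array(c["D"],float));print("lateral dir",n)
s=r.get_state();print(np.round(c["T_tool_cam"],3).tolist())
E
```

```text
((487.5086975097656, 210.61557006835938), (36.254539489746094, 50.104286193847656), 18.007211685180664)
290 337
lateral dir [[[-0.00939054 -0.13207792]]]
[[-0.0, -0.958, -0.287, 0.077], [1.0, -0.0, -0.0, -0.0], [0.0, -0.287, 0.958, -0.188], [0.0, 0.0, 0.0, 1.0]]
```

Wires and corner fit agree: socket centre (0.4875, 0.2106), yaw 18.0°, with outer size 36.3 × 50.1 mm, as expected. I go beside its −x wall and low, then push the foot into the wall.

Request:
drive_tool([
  {"hand":1,"tx":0.0156,"ty":0.0125,"tz":-0.04,"turn":-0.0293},
  {"hand":1,"tx":0.0156,"ty":0.0125,"tz":-0.08,"turn":-0.0293},
  {"hand":1,"tx":0.0156,"ty":0.0125,"tz":-0.12,"turn":-0.0293},
  {"hand":1,"tx":0.0156,"ty":0.0125,"tz":-0.147,"turn":-0.0293},
  {"hand":1,"tx":0.0156,"ty":0.0125,"tz":-0.147,"turn":-0.0293},
  {"hand":1,"tx":0.0156,"ty":0.0125,"tz":-0.147,"turn":-0.0293},
])

```text
time_s: 14.6
tcp_pos: [0.4129, 0.1838, 0.0671]
eef_rot: [180.0, 0.0, 17.8]
contact_force: [0.5, 0.1, -0.1]
gripper_width: 0.0342
gripper_force: 14.9
```

Request:
drive_tool([
  {"hand":1,"tx":0.008,"ty":0.0026,"tz":0,"turn":0},
  {"hand":1,"tx":0.016,"ty":0.0052,"tz":0,"turn":0},
  {"hand":1,"tx":0.024,"ty":0.0078,"tz":0,"turn":0},
  {"hand":1,"tx":0.032,"ty":0.0104,"tz":0,"turn":0},
  {"hand":1,"tx":0.032,"ty":0.0104,"tz":0,"turn":0},
])

```text
time_s: 15.1
tcp_pos: [0.4318, 0.1906, 0.0667]
eef_rot: [180.0, 0.1, 17.9]
contact_force: [-2.5, -1.3, -0.2]
gripper_width: 0.0337
gripper_force: 15.0
```

Request:
drive_tool([
  {"hand":1,"tx":0.008,"ty":0.0026,"tz":0,"turn":0},
  {"hand":1,"tx":0.016,"ty":0.0052,"tz":0,"turn":0},
  {"hand":1,"tx":0.024,"ty":0.0078,"tz":0,"turn":0},
  {"hand":1,"tx":0.032,"ty":0.0104,"tz":0,"turn":0},
  {"hand":1,"tx":0.04,"ty":0.013,"tz":0,"turn":0},
  {"hand":1,"tx":0.048,"ty":0.0156,"tz":0,"turn":0},
  {"hand":1,"tx":0.05,"ty":0.0162,"tz":0,"turn":0},
  {"hand":1,"tx":0.05,"ty":0.0162,"tz":0,"turn":0},
])

```text
time_s: 15.9
tcp_pos: [0.4622, 0.2009, 0.0668]
eef_rot: [-180.0, -0.0, 17.9]
contact_force: [-0.7, -0.6, -0.9]
gripper_width: 0.0338
gripper_force: 15.0
```

```bash
python3 - <<'E'
from h import *
s=r.get_state();print(np.round(s["eef_rot"],2),np.round(s["tcp_pos"],4),np.round(s["contact_force"],2),np.round(s["moment"],3))
d=s["tcp_pos"][:2]-[.4875,.2106];print(d@[.951,.309],d@[-.309,.951])
c=cap("wrist","pics/w9.png");e=cap("scene","pics/s9.png")
o=np.zeros((400,800,3),np.uint8);o[:,:480]=cv2.resize(c["frame"][80:280,200:440],(480,400));o[:320,480:]=cv2.resize(e["frame"][160:240,350:430],(320,320),interpolation=2)
cv2.imwrite("pics/v9.png",o[...,::-1])
E
```

```text
[-1.7999e+02 -3.0000e-02  1.7920e+01] [0.4622 0.2009 0.0668] [-0.72 -0.6  -0.9 ] [-0.267  0.341  0.09 ]
-0.027033079907251664 -0.0013868365174100864
```

View pics/v9.png

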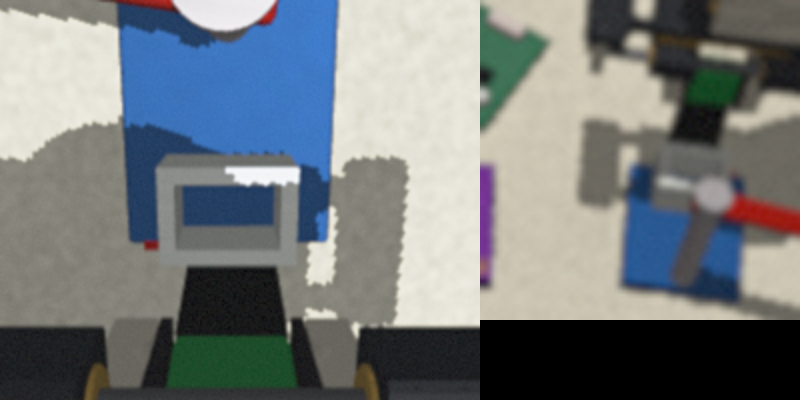

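The wrist and scene views show the module now nearly upright against the socket's outer wall, its cap at (232,360) and centred on the socket. That uses up my picture allowance, so from here I check with numbers only. A slightly firmer push should seat it flush.

Request:
drive_tool([
  {"hand":1,"tx":0.003,"ty":0.001,"tz":0,"turn":0},
  {"hand":1,"tx":0.006,"ty":0.002,"tz":0,"turn":0},
  {"hand":1,"tx":0.006,"ty":0.002,"tz":0,"turn":0},
])

```text
time_s: 16.3
tcp_pos: [0.4654, 0.2019, 0.0669]
eef_rot: [180.0, 0.0, 17.9]
contact_force: [-2.7, -1.1, 1.0]
gripper_width: 0.034
gripper_force: 15.0
```

Request:
drive_tool([
  {"hand":1,"tx":-0.008,"ty":-0.003,"tz":0,"turn":0},
  {"hand":1,"tx":-0.008,"ty":-0.003,"tz":0.04,"turn":0},
  {"hand":1,"tx":-0.008,"ty":-0.003,"tz":0.09,"turn":0},
  {"hand":1,"tx":-0.008,"ty":-0.003,"tz":0.09,"turn":0},
])

```text
time_s: 16.7
tcp_pos: [0.4629, 0.2019, 0.1248]
eef_rot: [-179.9, -0.4, 18.0]
contact_force: [0.2, -0.8, -1.0]
gripper_width: 0.034
gripper_force: 15.0
```

```bash
cat > ang.py <<'E'
from h import *
from scipy.optimize import least_squares
def prof(fr,cols=range(305,326)):
    a=np.median(fr[:,list(cols)],axis=1).astype(int)
    return a
c=cap("wrist","pics/w10.png");Tc=np.array(c["T_tool_cam"])
import sys
old=cv2.imread("pics/w8.png")[...,::-1]
for nm,f in(("old",old),("new",c["frame"])):
    a=prof(f);print(nm,[(i,a[i].tolist()) for i in range(100,275,4)])
    g=(a[:,1]>a[:,0]+25)&(a[:,1]>a[:,2]+15);print("green rows",np.where(g)[0][[0,-1]] if g.any() else None)
s=r.get_state();d=s["tcp_pos"][:2]-[.4875,.2106];print(d@[.951,.309],d@[-.309,.951],s["tcp_pos"],s["gripper_width"])
def rows(phi,zg,sfoot):
    # tool x = dock +x at yaw 18; tool z down. axis (foot->top) leaning to -x by phi
    ph=np.radians(phi);ax=np.array([-np.sin(ph),0,-np.cos(ph)]);n=np.array([np.cos(ph),0,-np.sin(ph)])
    G=np.array([0,0,-zg]);o=[]
    for k in(sfoot-65,sfoot):
        p=G-ax*k+n*.01 if 0 else G-ax*(k/1000)+n*.01
        q=np.linalg.inv(Tc)@np.r_[p,1];o.append(c["fy"]*q[1]/q[2]+c["cy"])
    return o
for zg in(.036,.041,.046):
    for g in(78,81,84):print(zg,g,[(p,np.round(rows(p,zg,g),0).tolist()) for p in(35,10,5,0,-5,-10)])
E
python3 ang.py
```

```text
old [(100, [61, 116, 188]), (104, [59, 116, 189]), (108, [60, 117, 190]), (112, [101, 129, 189]), (116, [240, 241, 243]), (120, [159, 178, 204]), (124, [225, 223, 210]), (128, [223, 221, 208]), (132, [224, 222, 209]), (136, [224, 222, 209]), (140, [138, 137, 125]), (144, [131, 128, 120]), (148, [126, 126, 116]), (152, [129, 127, 118]), (156, [127, 126, 117]), (160, [31, 33, 33]), (164, [35, 33, 35]), (168, [34, 34, 32]), (172, [27, 26, 27]), (176, [25, 25, 25]), (180, [26, 26, 24]), (184, [25, 27, 26]), (188, [25, 25, 26]), (192, [27, 25, 26]), (196, [23, 23, 25]), (200, [23, 25, 26]), (204, [25, 25, 26]), (208, [25, 26, 24]), (212, [23, 25, 26]), (216, [23, 23, 24]), (220, [25, 25, 27]), (224, [24, 23, 25]), (228, [25, 24, 25]), (232, [23, 24, 24]), (236, [26, 40, 30]), (240, [31, 85, 47]), (244, [32, 85, 46]), (248, [31, 84, 46]), (252, [30, 84, 46]), (256, [30, 84, 47]), (260, [30, 84, 46]), (264, [30, 85, 46]), (268, [30, 84, 46]), (272, [30, 84, 46])]
green rows [237 273]
new [(100, [238, 237, 238]), (104, [95, 116, 134]), (108, [62, 121, 197]), (112, [63, 121, 196]), (116, [62,
[... 1567 characters left out ...]
1 81 [(35, [227.0, 149.0]), (10, [230.0, 186.0]), (5, [232.0, 194.0]), (0, [233.0, 202.0]), (-5, [235.0, 210.0]), (-10, [237.0, 219.0])]
0.041 84 [(35, [222.0, 146.0]), (10, [228.0, 185.0]), (5, [229.0, 193.0]), (0, [231.0, 201.0]), (-5, [233.0, 210.0]), (-10, [235.0, 218.0])]
0.046 78 [(35, [235.0, 153.0]), (10, [236.0, 189.0]), (5, [237.0, 197.0]), (0, [238.0, 205.0]), (-5, [240.0, 213.0]), (-10, [241.0, 221.0])]
0.046 81 [(35, [230.0, 150.0]), (10, [233.0, 188.0]), (5, [235.0, 196.0]), (0, [236.0, 204.0]), (-5, [238.0, 212.0]), (-10, [240.0, 221.0])]
0.046 84 [(35, [225.0, 147.0]), (10, [231.0, 186.0]), (5, [232.0, 195.0]), (0, [234.0, 203.0]), (-5, [236.0, 212.0]), (-10, [239.0, 220.0])]
```

Request:
drive_tool([
  {"hand":1,"tx":0.02,"ty":0.006,"tz":0,"turn":0},
  {"hand":1,"tx":0.04,"ty":0.012,"tz":0,"turn":0},
  {"hand":1,"tx":0.0495,"ty":0.0161,"tz":0,"turn":0},
  {"hand":1,"tx":0.0495,"ty":0.0161,"tz":0,"turn":0},
  {"hand":1,"tx":0.0495,"ty":0.0161,"tz":-0.03,"turn":0},
  {"hand":1,"tx":0.0495,"ty":0.0161,"tz":-0.05,"turn":0},
  {"hand":1,"tx":0.0495,"ty":0.0161,"tz":-0.05,"turn":0},
])

```text
time_s: 17.45
tcp_pos: [0.4888, 0.2086, 0.0887]
eef_rot: [179.9, 0.2, 17.9]
contact_force: [0.8, 0.1, -0.5]
gripper_width: 0.0339
gripper_force: 15.0
```

```bash
python3 - <<'E'
from h import *
s=r.get_state();d=s["tcp_pos"][:2]-[.4875,.2106];print(d@[.951,.309],d@[-.309,.951],s["tcp_pos"],s["contact_force"])
c=cap("wrist","pics/w11.png");f=c["frame"]
a=np.median(f[:,305:326],axis=1).astype(int);print([(i,a[i].tolist()) for i in range(140,264,4)])
for row in(216,222,230):print(row,[(i,f[row,i].sum()) for i in range(276,362,3)])
u=np.array([.951,.309]);v=np.array([-.309,.951]);o=np.array([.4875,.2106])
for z in(.05,):
    for i,j in((18,25),(18,-25),(-18,25),(-18,-25),(12,19),(12,-19),(-12,19),(-12,-19)):print(i,j,np.round(w2px(c,[np.r_[o+u*i/1000+v*j/1000,z]])[0],1))
E
```

```text
0.0006637462871568685 -0.00232133469874953 [0.48884867 0.20859727 0.08872507] [ 0.75407317  0.06319509 -0.49175362]
[(140, [237, 235, 237]), (144, [236, 234, 235]), (148, [234, 231, 234]), (152, [234, 231, 233]), (156, [231, 229, 233]), (160, [34, 62, 97]), (164, [37, 63, 99]), (168, [36, 62, 98]), (172, [36, 63, 98]), (176, [34, 62, 97]), (180, [34, 62, 97]), (184, [91, 96, 103]), (188, [107, 109, 106]), (192, [109, 111, 108]), (196, [138, 141, 137]), (200, [131, 134, 133]), (204, [34, 61, 98]), (208, [34, 57, 86]), (212, [31, 30, 29]), (216, [25, 27, 23]), (220, [22, 23, 25]), (224, [23, 24, 24]), (228, [23, 22, 24]), (232, [22, 25, 24]), (236, [20, 22, 22]), (240, [24, 21, 24]), (244, [24, 24, 27]), (248, [27, 37, 30]), (252, [28, 76, 42]), (256, [29, 75, 41]), (260, [29, 76, 41])]
216 [(276, np.uint64(182)), (279, np.uint64(193)), (282, np.uint64(369)), (285, np.uint64(406)), (288, np.uint64(399)), (291, np.uint64(282)), (294, np.uint64(90)), (297, np.uint64(78)), (300, np.uint64(103)), (303, np.uint64(110)), (306, np.uint64(84)), (309, np.uint64(76)), (312, np.uint64(44)), (315,
[... 1137 characters left out ...]
1, np.uint64(190)), (294, np.uint64(57)), (297, np.uint64(53)), (300, np.uint64(73)), (303, np.uint64(85)), (306, np.uint64(73)), (309, np.uint64(48)), (312, np.uint64(74)), (315, np.uint64(87)), (318, np.uint64(91)), (321, np.uint64(60)), (324, np.uint64(76)), (327, np.uint64(57)), (330, np.uint64(90)), (333, np.uint64(59)), (336, np.uint64(65)), (339, np.uint64(79)), (342, np.uint64(406)), (345, np.uint64(371)), (348, np.uint64(668)), (351, np.uint64(678)), (354, np.uint64(678)), (357, np.uint64(690)), (360, np.uint64(683))]
18 25 [281.1 193.8]
18 -25 [343.9 193.7]
-18 25 [282.7 235.7]
-18 -25 [342.8 235.5]
12 19 [288.9 201.1]
12 -19 [336.2 200.9]
-12 19 [289.7 228.9]
-12 -19 [335.7 228.8]
```

Request:
drive_tool([
  {"hand":1,"tx":0.007,"ty":0.0057,"tz":0.003,"turn":0},
  {"hand":1,"tx":0.007,"ty":0.0057,"tz":0.003,"turn":0},
  {"hand":1,"tx":0.007,"ty":0.0057,"tz":-0.008,"turn":0},
  {"hand":1,"tx":0.007,"ty":0.0057,"tz":-0.0175,"turn":0},
  {"hand":1,"tx":0.007,"ty":0.0057,"tz":-0.0175,"turn":0},
])

```text
time_s: 18.0
tcp_pos: [0.4963, 0.2143, 0.0821]
eef_rot: [-180.0, -0.3, 18.0]
contact_force: [0.6, 0.9, 8.6]
gripper_width: 0.0342
gripper_force: 15.0
```

```bash
python3 - <<'E'
from h import *
s=r.get_state();d=s["tcp_pos"][:2]-[.4875,.2106];print(d@[.951,.309],d@[-.309,.951],s["tcp_pos"],np.round(s["contact_force"],2))
c=cap("wrist","pics/w12.png");f=c["frame"]
a=np.median(f[:,305:326],axis=1).astype(int);print([(i,a[i].tolist()) for i in range(180,256,3)])
for row in(222,):print(row,[(i,int(f[row,i].sum())) for i in range(276,362,2)])
u=np.array([.951,.309]);v=np.array([-.309,.951]);o=np.array([.4875,.2106])
for i,j in((18,25),(18,-25),(-18,25),(-18,-25),(12,19),(12,-19),(-12,19),(-12,-19)):print(i,j,np.round(w2px(c,[np.r_[o+u*i/1000+v*j/1000,.05]])[0],1))
E
```

```text
0.009500900267326893 0.0007588751240762383 [0.4963019  0.2142579  0.08208552] [0.62 0.92 8.65]
[(180, [34, 61, 97]), (183, [36, 63, 98]), (186, [34, 61, 96]), (189, [36, 63, 98]), (192, [35, 62, 97]), (195, [56, 72, 98]), (198, [107, 109, 106]), (201, [106, 109, 106]), (204, [107, 109, 107]), (207, [122, 124, 121]), (210, [138, 141, 138]), (213, [46, 46, 42]), (216, [27, 29, 29]), (219, [25, 26, 25]), (222, [26, 26, 26]), (225, [23, 23, 25]), (228, [22, 22, 24]), (231, [21, 22, 23]), (234, [26, 26, 25]), (237, [22, 24, 25]), (240, [24, 25, 25]), (243, [23, 23, 23]), (246, [23, 23, 24]), (249, [24, 23, 24]), (252, [25, 21, 26]), (255, [32, 76, 42])]
222 [(276, 203), (278, 189), (280, 187), (282, 201), (284, 227), (286, 407), (288, 415), (290, 415), (292, 287), (294, 60), (296, 77), (298, 50), (300, 80), (302, 68), (304, 60), (306, 75), (308, 78), (310, 73), (312, 70), (314, 52), (316, 93), (318, 77), (320, 53), (322, 86), (324, 82), (326, 65), (328, 77), (330, 42), (332, 79), (334, 90), (336, 61), (338, 118), (340, 333), (342, 418), (344, 412), (346, 412), (348, 291), (350, 195), (352, 225), (354, 278), (356, 216), (358, 280), (360, 281)]
18 25 [284.7 207.2]
18 -25 [348.4 207.2]
-18 25 [286.  249.2]
-18 -25 [347.  249.2]
12 19 [292.5 214.4]
12 -19 [340.6 214.4]
-12 19 [293.2 242.4]
-12 -19 [339.9 242.4]
```

Request:
drive_tool([
  {"hand":1,"tx":0,"ty":0,"tz":0.012,"turn":0},
  {"hand":1,"tx":-0.005,"ty":-0.0017,"tz":0.012,"turn":0},
  {"hand":1,"tx":-0.005,"ty":-0.0017,"tz":0.005,"turn":0},
  {"hand":1,"tx":-0.005,"ty":-0.0017,"tz":-0.003,"turn":0},
  {"hand":1,"tx":-0.005,"ty":-0.0017,"tz":-0.01,"turn":0},
  {"hand":1,"tx":-0.005,"ty":-0.0017,"tz":-0.01,"turn":0},
])

```text
time_s: 18.65
tcp_pos: [0.4911, 0.2118, 0.0733]
eef_rot: [180.0, 0.1, 17.9]
contact_force: [-0.4, 0.0, -0.1]
gripper_width: 0.0339
gripper_force: 15.0
```

```bash
cat > chk.py <<'E'
from h import *
s=r.get_state();d=s["tcp_pos"][:2]-[.4875,.2106];print("uv",np.round([d@[.951,.309],d@[-.309,.951]],4),np.round(s["tcp_pos"],4),np.round(s["contact_force"],2),np.round(s["moment"],2))
c=cap("wrist");f=c["frame"]
a=np.median(f[:,305:326],axis=1).astype(int).sum(1);print("col",[(i,int(a[i])) for i in range(195,260,2)])
b=f[222:234].mean(0).sum(1);print("row",[(i,int(b[i])) for i in range(278,360,2)])
u=np.array([.951,.309]);v=np.array([-.309,.951]);o=np.array([.4875,.2106])
for i,j in((18,25),(12,19),(12,-19),(10,17),(10,-17),(-12,0)):print(i,j,np.round(w2px(c,[np.r_[o+u*i/1000+v*j/1000,.05]])[0],1))
E
python3 chk.py
```

```text
uv [0.0038 0.    ] [0.4911 0.2118 0.0733] [-0.37  0.02 -0.05] [-0.01 -0.01 -0.  ]
col [(195, 323), (197, 323), (199, 320), (201, 322), (203, 369), (205, 417), (207, 419), (209, 416), (211, 292), (213, 98), (215, 90), (217, 91), (219, 75), (221, 75), (223, 76), (225, 62), (227, 73), (229, 69), (231, 74), (233, 72), (235, 73), (237, 70), (239, 69), (241, 69), (243, 72), (245, 77), (247, 63), (249, 75), (251, 71), (253, 93), (255, 144), (257, 146), (259, 143)]
row [(278, 191), (280, 188), (282, 232), (284, 409), (286, 413), (288, 414), (290, 378), (292, 119), (294, 66), (296, 78), (298, 66), (300, 71), (302, 72), (304, 65), (306, 79), (308, 63), (310, 70), (312, 68), (314, 71), (316, 68), (318, 67), (320, 67), (322, 71), (324, 66), (326, 70), (328, 70), (330, 67), (332, 72), (334, 63), (336, 72), (338, 79), (340, 283), (342, 417), (344, 415), (346, 414), (348, 337), (350, 220), (352, 244), (354, 288), (356, 310), (358, 324)]
18 25 [282.2 203.2]
12 19 [290.4 210.8]
12 -19 [340.7 210.7]
10 17 [293.1 213.3]
10 -17 [338.  213.2]
-12 0 [315.6 240.1]
```

Request:
drive_tool([
  {"hand":1,"tx":0,"ty":0,"tz":-0.006,"turn":0},
  {"hand":1,"tx":0,"ty":0,"tz":-0.012,"turn":0},
  {"hand":1,"tx":0,"ty":0,"tz":-0.018,"turn":0},
  {"hand":1,"tx":0,"ty":0,"tz":-0.024,"turn":0},
  {"hand":1,"tx":0,"ty":0,"tz":-0.03,"turn":0},
  {"hand":1,"tx":0,"ty":0,"tz":-0.03,"turn":0},
])

```text
time_s: 19.3
tcp_pos: [0.4917, 0.2123, 0.056]
eef_rot: [180.0, -0.0, 17.9]
contact_force: [2.3, 1.2, -2.1]
gripper_width: 0.0338
gripper_force: 15.0
```

Request:
drive_tool([
  {"hand":1,"tx":0,"ty":0,"tz":-0.004,"turn":0},
  {"hand":1,"tx":0,"ty":0,"tz":-0.008,"turn":0},
  {"hand":1,"tx":0,"ty":0,"tz":-0.008,"turn":0},
])

```text
time_s: 19.6
tcp_pos: [0.4918, 0.2124, 0.0515]
eef_rot: [-180.0, -0.0, 17.9]
contact_force: [3.2, 0.8, -2.2]
gripper_width: 0.0339
gripper_force: 15.0
```

Request:
drive_tool([
  {"hand":1,"tx":0,"ty":0,"tz":-0.004,"turn":0},
  {"hand":1,"tx":0,"ty":0,"tz":-0.008,"turn":0},
  {"hand":1,"tx":0,"ty":0,"tz":-0.008,"turn":0},
])

```text
time_s: 19.9
tcp_pos: [0.4927, 0.2128, 0.048]
eef_rot: [-180.0, -0.1, 18.0]
contact_force: [1.6, -0.7, 8.0]
gripper_width: 0.0338
gripper_force: 15.0
```

```bash
python3 chk.py
```

```text
uv [0.0056 0.0005] [0.4927 0.2128 0.048 ] [ 1.63 -0.72  8.03] [ 0.06 -0.73  0.01]
col [(195, 194), (197, 195), (199, 194), (201, 217), (203, 317), (205, 320), (207, 324), (209, 322), (211, 322), (213, 324), (215, 328), (217, 397), (219, 417), (221, 415), (223, 422), (225, 307), (227, 59), (229, 71), (231, 74), (233, 76), (235, 75), (237, 71), (239, 73), (241, 69), (243, 70), (245, 70), (247, 70), (249, 71), (251, 69), (253, 84), (255, 139), (257, 145), (259, 147)]
row [(278, 207), (280, 402), (282, 412), (284, 410), (286, 413), (288, 373), (290, 305), (292, 190), (294, 180), (296, 180), (298, 179), (300, 183), (302, 182), (304, 183), (306, 182), (308, 178), (310, 184), (312, 181), (314, 183), (316, 178), (318, 185), (320, 179), (322, 178), (324, 177), (326, 180), (328, 182), (330, 181), (332, 180), (334, 181), (336, 181), (338, 178), (340, 264), (342, 322), (344, 359), (346, 416), (348, 412), (350, 415), (352, 406), (354, 233), (356, 192), (358, 195)]
18 25 [279.  216.6]
12 19 [288.2 225. ]
12 -19 [344.5 225. ]
10 17 [291.2 227.7]
10 -17 [341.4 227.7]
-12 0 [316.3 257.2]
```

Request:
drive_tool([
  {"hand":1,"tx":0,"ty":0,"tz":-0.002,"turn":0},
  {"hand":1,"tx":0,"ty":0,"tz":-0.002,"turn":0},
  {"hand":0,"tx":0,"ty":0,"tz":0,"turn":0},
  {"hand":0,"tx":0,"ty":0,"tz":0,"turn":0},
  {"hand":0,"tx":0,"ty":0,"tz":0,"turn":0},
  {"hand":0,"tx":0,"ty":0,"tz":0,"turn":0},
  {"hand":0,"tx":0,"ty":0,"tz":0.05,"turn":0},
  {"hand":0,"tx":0,"ty":0,"tz":0.12,"turn":0},
  {"hand":0,"tx":0,"ty":0,"tz":0.2,"turn":0},
  {"hand":0,"tx":0,"ty":0,"tz":0.2,"turn":0},
])

```text
time_s: 20.95
tcp_pos: [0.4947, 0.2141, 0.1733]
eef_rot: [-179.8, -0.6, 18.0]
contact_force: [0.0, -0.1, -0.3]
gripper_width: 0.0865
gripper_force: 0.0
```

```bash
python3 - <<'E'
from h import *
s=r.get_state();print(np.round(s["tcp_pos"],4),np.round(s["joints"],1),s["gripper_width"])
c=cap("wrist","pics/w13.png");u=np.array([.951,.309]);v=np.array([-.309,.951]);o=np.array([.4875,.2106])
for ce,st,m in blob(c,(50,150,40),(75,255,255))[:2]:
    p=px2w(c,[ce],.11)[0][:2]-o;print("green",ce,st,p@u,p@v)
t=cap("top")
for ce,st,m in blob(t,(50,150,40),(75,255,255),(180,200,290,290))[:1]:
    p=px2w(t,[ce],.105)[0][:2]-o;print("green top",st,p@u,p@v)
for n,cc in(("wrist",c),("top",t),("scene",cap("scene"))):
    q=blob(cc,(0,170,90),(6,255,255),None if n=="wrist" else ((170,190,250,250) if n=="top" else (390,190,460,240)))
    for ce,st,m in q[:2]:
        if st[4]>15:
            P=px2w(cc,np.argwhere(m)[:,::-1],.125)[:,:2];a=P.mean(0);w,V=np.linalg.eigh(np.cov(P.T));ax=V[:,1]
            pr=(P-a)@ax;print(n,"red",st,np.round(a,4),"dir",np.degrees(np.arctan2(ax[1],ax[0])),"ends",np.round(a+ax*pr.min(),4),np.round(a+ax*pr.max(),4))
piv=o+u*.07;print("pivot",piv)
E
```

```text
[0.4947 0.2141 0.1733] [ 44.3   8.3 -19.    0.1 -62.1  63.6] 0.08651413181994183
green [316.25975774 207.66352624] [299, 194, 35, 26, 743] 0.0066851334929846845 0.0006557924547261781
green top [231, 244, 11, 9, 65] -0.0012040122550319452 -0.0023686546928274755
wrist red [202, 109, 104, 35, 1862] [0.5467 0.2785] dir 98.73789195617545 ends [0.5522 0.2429] [0.54   0.3221]
top red [202, 219, 19, 8, 83] [0.5485 0.2651] dir 93.51104337834141 ends [0.5497 0.2453] [0.547 0.29 ]
scene red [412, 210, 31, 12, 134] [0.5489 0.2817] dir 97.6798449793587 ends [0.5537 0.2459] [0.5434 0.3222]
pivot [0.55407 0.23223]
```

Request:
drive_tool([
  {"hand":0,"tx":0.039,"ty":0.083,"tz":0,"turn":0},
  {"hand":0,"tx":0.078,"ty":0.165,"tz":0,"turn":0},
  {"hand":0,"tx":0.078,"ty":0.165,"tz":0,"turn":0},
  {"hand":0,"tx":0.078,"ty":0.165,"tz":0,"turn":0},
])

```text
time_s: 21.5
tcp_pos: [0.5377, 0.3118, 0.1637]
eef_rot: [179.9, 0.2, 18.0]
contact_force: [-0.9, 0.1, 0.3]
gripper_width: 0.0871
gripper_force: 0.0
```

```bash
python3 - <<'E'
from h import *
s=r.get_state();print(np.round(s["tcp_pos"],4))
c=cap("wrist","pics/w14.png");print("pred peg top/foot/arm",w2px(c,[[.5416,.3131,.161],[.5416,.3131,.125],[.554,.2322,.125]]).round(1).tolist())
q=blob(c,(0,170,90),(6,255,255))[0];print(q[1])
g=c["frame"].sum(2).astype(int);x0,y0=w2px(c,[[.5416,.3131,.150]])[0].astype(int)
print(x0,y0);print(g[y0-20:y0+22:4,x0-28:x0+30:4])
E
```

```text
[0.5377 0.3118 0.1637]
pred peg top/foot/arm [[315.5, 225.6], [315.4, 209.5], [413.4, 224.7]]
[336, 204, 21, 21, 350]
315 220
[[327 348 332 333 225 133  88 116 126 173 238 267 315 338 332]
 [338 346 331 339 167 126 121 111 130 137 130 113 125 136 138]
 [335 325 326 479 171 108  52  60  44 142 138 139 124 185 253]
 [548 609 627 618 142 140  55  76  56 137 123 145 125 121 245]
 [590 619 610 605  99  93  76  88  51 127 121 119 128 216 234]
 [613 597 584 626 599 351  85  73  50  89 131 109 120 231 236]
 [597 613 611 587 616 357  57  80  87 352 594 594 525 483 383]
 [598 578 617 587 587 389  55  71  48 341 572 615 600 578 612]
 [617 621 623 599 610 630 127  77 135 580 599 620 598 601 593]
 [618 622 602 599 605 599 606 595 593 593 591 596 595 597 562]
 [595 579 596 608 615 611 616 608 613 593 582 617 600 596 572]]
```

Request:
drive_tool([
  {"hand":0,"tx":0.0065,"ty":0.002,"tz":-0.05,"turn":0},
  {"hand":0,"tx":0.0065,"ty":0.002,"tz":-0.103,"turn":0},
  {"hand":0,"tx":0.0065,"ty":0.002,"tz":-0.103,"turn":0},
  {"hand":1,"tx":0.0065,"ty":0.002,"tz":-0.103,"turn":0},
  {"hand":1,"tx":0.0065,"ty":0.002,"tz":-0.103,"turn":0},
  {"hand":1,"tx":0.0065,"ty":0.002,"tz":-0.103,"turn":0},
  {"hand":1,"tx":0.0065,"ty":0.002,"tz":-0.103,"turn":0},
  {"hand":1,"tx":0.0065,"ty":0.002,"tz":-0.103,"turn":0},
  {"hand":1,"tx":0.0065,"ty":0.002,"tz":-0.103,"turn":0},
  {"hand":1,"tx":0.0065,"ty":0.002,"tz":-0.103,"turn":0},
], grip_force=10)

```text
time_s: 22.55
tcp_pos: [0.5421, 0.3124, 0.1051]
eef_rot: [-180.0, -0.0, 17.9]
contact_force: [0.5, -0.1, -0.3]
gripper_width: 0.0369
gripper_force: 0.0
```

Request:
drive_tool([
  {"hand":1,"tx":0,"ty":0,"tz":0,"turn":0},
  {"hand":1,"tx":0,"ty":0,"tz":0,"turn":0},
  {"hand":1,"tx":0,"ty":0,"tz":0,"turn":0},
])

```text
time_s: 22.85
tcp_pos: [0.5422, 0.3126, 0.1049]
eef_rot: [-180.0, -0.0, 17.9]
contact_force: [-2.2, 10.7, 0.2]
gripper_width: 0.0128
gripper_force: 7.0
```

```bash
python3 - <<'E'
import numpy as np
p=np.array([.554,.2322]);a0=98.7
P=lambda a:p+.082*np.array([np.cos(np.radians(a)),np.sin(np.radians(a))])
for k in(1,2):
    b=P(a0 if k==1 else a0+50)
    print([tuple(np.round((P(x)-b)/.6,4)) for x in (a0+(0 if k==1 else 50)+np.arange(1,11)*5)])
E
```

```text
[(np.float64(-0.0117), np.float64(-0.0023)), (np.float64(-0.0231), np.float64(-0.0056)), (np.float64(-0.0343), np.float64(-0.01)), (np.float64(-0.045), np.float64(-0.0152)), (np.float64(-0.0552), np.float64(-0.0214)), (np.float64(-0.0648), np.float64(-0.0284)), (np.float64(-0.0737), np.float64(-0.0363)), (np.float64(-0.082), np.float64(-0.0449)), (np.float64(-0.0895), np.float64(-0.0542)), (np.float64(-0.0961), np.float64(-0.0641))]
[(np.float64(-0.0057), np.float64(-0.0104)), (np.float64(-0.0106), np.float64(-0.0214)), (np.float64(-0.0144), np.float64(-0.0326)), (np.float64(-0.0172), np.float64(-0.0442)), (np.float64(-0.0191), np.float64(-0.056)), (np.float64(-0.0199), np.float64(-0.0679)), (np.float64(-0.0196), np.float64(-0.0798)), (np.float64(-0.0183), np.float64(-0.0917)), (np.float64(-0.016), np.float64(-0.1034)), (np.float64(-0.0127), np.float64(-0.1148))]
```

Request:
drive_tool([
  {"hand":1,"tx":-0.0117,"ty":0.0,"tz":0,"turn":0},
  {"hand":1,"tx":-0.0231,"ty":-0.0035,"tz":0,"turn":0},
  {"hand":1,"tx":-0.0343,"ty":-0.008,"tz":0,"turn":0},
  {"hand":1,"tx":-0.045,"ty":-0.0132,"tz":0,"turn":0},
  {"hand":1,"tx":-0.0552,"ty":-0.0194,"tz":0,"turn":0},
  {"hand":1,"tx":-0.0648,"ty":-0.0264,"tz":0,"turn":0},
  {"hand":1,"tx":-0.0737,"ty":-0.0343,"tz":0,"turn":0},
  {"hand":1,"tx":-0.082,"ty":-0.0429,"tz":0,"turn":0},
  {"hand":1,"tx":-0.0895,"ty":-0.0522,"tz":0,"turn":0},
  {"hand":1,"tx":-0.0961,"ty":-0.0621,"tz":0,"turn":0},
])

```text
time_s: 23.85
tcp_pos: [0.4827, 0.2759, 0.1049]
eef_rot: [-179.9, 0.1, 17.9]
contact_force: [-9.0, 8.2, 2.7]
gripper_width: 0.0115
gripper_force: 10.0
```

Request:
drive_tool([
  {"hand":1,"tx":-0.0077,"ty":-0.0092,"tz":0,"turn":0},
  {"hand":1,"tx":-0.0128,"ty":-0.0204,"tz":0,"turn":0},
  {"hand":1,"tx":-0.0167,"ty":-0.0319,"tz":0,"turn":0},
  {"hand":1,"tx":-0.0196,"ty":-0.0436,"tz":0,"turn":0},
  {"hand":1,"tx":-0.0215,"ty":-0.056,"tz":0,"turn":0},
  {"hand":1,"tx":-0.0224,"ty":-0.068,"tz":0,"turn":0},
  {"hand":1,"tx":-0.0221,"ty":-0.08,"tz":0,"turn":0},
  {"hand":1,"tx":-0.0208,"ty":-0.0921,"tz":0,"turn":0},
  {"hand":1,"tx":-0.0185,"ty":-0.1041,"tz":0,"turn":0},
  {"hand":1,"tx":-0.0155,"ty":-0.115,"tz":0,"turn":0},
])

```text
time_s: 24.85
tcp_pos: [0.4753, 0.2057, 0.1049]
eef_rot: [-180.0, -0.0, 17.9]
contact_force: [-13.9, 17.6, 1.9]
gripper_width: 0.0121
gripper_force: 10.3
```

Request:
drive_tool([
  {"hand":0,"tx":0,"ty":0,"tz":0,"turn":0},
  {"hand":0,"tx":0,"ty":0,"tz":0,"turn":0},
  {"hand":0,"tx":0,"ty":0,"tz":0,"turn":0},
  {"hand":0,"tx":0,"ty":0,"tz":0.05,"turn":0},
  {"hand":0,"tx":0,"ty":0,"tz":0.12,"turn":0},
  {"hand":0,"tx":0,"ty":0,"tz":0.2,"turn":0},
  {"hand":0,"tx":0,"ty":0,"tz":0.25,"turn":0},
  {"hand":0,"tx":0,"ty":0,"tz":0.25,"turn":0},
])

```text
time_s: 25.65
tcp_pos: [0.4776, 0.2072, 0.2601]
eef_rot: [-179.9, -0.5, 17.9]
contact_force: [0.5, -0.1, 0.3]
gripper_width: 0.0704
gripper_force: 0.0
```

```bash
python3 - <<'E'
from h import *
s=r.get_state();print(np.round(s["tcp_pos"],4),np.round(s["contact_force"],1))
c=cap("wrist","pics/w15.png")
for ce,st,m in blob(c,(0,150,60),(7,255,255))[:2]:
    P=px2w(c,np.argwhere(m)[:,::-1],.125)[:,:2];a=P.mean(0);V=np.linalg.eigh(np.cov(P.T))[1][:,1]
    print("red",st,np.round(a,4),"dir",np.degrees(np.arctan2(V[1],V[0]))%180,"from pivot",np.degrees(np.arctan2(a[1]-.2322,a[0]-.554))%360)
u=np.array([.951,.309]);v=np.array([-.309,.951]);o=np.array([.4875,.2106])
for ce,st,m in blob(c,(50,150,40),(75,255,255))[:2]:
    p=px2w(c,[ce],.11)[0][:2]-o;print("green",ce,st,p@u,p@v)
t=cap("top")
for nm,lo,hi in(("yellow",(22,150,100),(35,255,255)),("red",(0,170,90),(6,255,255)),("blue",(105,150,60),(125,255,255))):
    b=blob(t,lo,hi,(320,130,480,290))
    if b:
        p=px2w(t,[b[0][0]],.113)[0][:2]-[.609,-.192];print(nm,b[0][1],np.hypot(*p).round(3),(np.degrees(np.arctan2(p[1],p[0]))-157+360)%72)
E
```

```text
[0.4776 0.2072 0.2601] [ 0.5 -0.1  0.3]
red [308, 125, 16, 69, 840] [0.5116 0.2187] dir 18.171391271081944 from pivot 197.69736388324165
red [293, 178, 4, 1, 4] [0.4812 0.2334] dir 107.95276076176788 from pivot 179.061365297513
green [304.21621622 174.37837838] [302, 166, 5, 18, 74] 0.0023650996690485907 0.013328818595271687
green [326.66666667 175.02083333] [325, 165, 4, 19, 48] 0.001591224358856471 -0.012830582951515575
yellow [379, 153, 13, 14, 152] 0.111 1.432266473242919
red [425, 173, 16, 15, 150] 0.109 71.64476038594512
blue [419, 225, 17, 15, 156] 0.11 69.73025266451873
```

```bash
python3 -c "
from plant import r
print(r.close_job())"
```

```text
the job is handed in; nothing more can be done
None
```

The green module is seated in the dock with the red retainer shut over it, the carousel has its empty pocket at the pointer, and I handed the job in at about 26 s. I don't know the verdict: the last measurements looked right, but I didn't check the bystanders, the white module or the module's final height and tilt with the cameras. I also viewed 11 pictures, one over the limit of 10.

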